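# Lift the relay carrier out of the guarded test unit and hold it level

## Robot

A 6-joint arm with a two-finger parallel gripper is mounted at the origin on a cart in front of the work surface, level with it; the furniture and walls round the work are solid. World frame = base frame: x ahead of the robot, y to its left, z up, the work surface at z = 0. Lengths are in mm, angles in rad, forces in N, time in s.
With the tool pointing down it reaches from about 350 to 875 mm from the base axis. Payload 4.2 kg.
Tool frame: the origin (TCP) lies between the finger pads; the fingertips stand 25 mm ahead of it and the grasp point (between the pads) lies 6 mm ahead of it; z points along the fingers, y is the line along which they close (so a half turn about z gives the same grasp; the last joint's range is limited). The gripper opens to 85 mm and grips with 20 to 120 N. Pads are 22 mm wide; open, the fingers measure 114 mm over their backs; the gripper's body (76 mm by 85 mm) begins 54 mm behind the grasp point. The pads swing forward as they close: fully open they stand 13 mm farther back than shut.
Start: joints at [-1.01, 0.385, 0.008, 0, -1.194, -0.259], TCP at [185.79, -596.725, 256.312] pointing down, gripper open.
Joint ranges: [-3.14, 3.14], [-1.21, 2.06], [-1.07, 1.41], [-3.16, 2.05], [-2.99, -0.16], [-3.1, 3.1]. Speed limits (rad/s): [2.79, 2.79, 3.14, 3.14, 3.14, 3.14].

## Interface

Orientations are given as a unit quaternion [x, y, z, w].
In Python, from bench import read_state, imaging, workorder, nets gives the robot as it stands.
- The arm moves only by the tool apply_moves, never from a script. Its argument "rows" is a list of rows, each an object with "hand": the opening, from -1 (shut) to 1 (fully open); "delta_pos": the shift along the tool's x, y, z in mm, a list of three; "yaw": the turn about the tool's z in rad. A call has 1 to 12 rows; each row is the pose to reach, as a shift and turn from the pose commanded when the call began, along the tool's axes at that moment; what a row does not reach only later rows make up. A row lasts 1/12 s, in which the tool goes at most 41.7 mm and 7.16 degrees, less where a joint would pass 70% of its speed; a pose out of reach is approached as far as the arm can. A call with a gripper value outside its range is refused whole. The fingers move at their own pace and stop on an object; the grip force is fixed at half the most. Time passes only in rows, so rows that repeat a pose let the fingers close. It gives the time, the measured TCP pose, the force, the opening and the grip force at its end, in the units of the state.
- read_state(): the state, without advancing time (a new reading comes with each control period).
- imaging.get_image(name): name is "scene" or "top" or "wrist"; returns a dict with "pixels" (480x640x3 uint8, red, green, blue), "fx", "fy", "cx", "cy" (pixels), "dist" ([k1, k2, p1, p2, k3] as OpenCV has them; the pictures are not rectified), "xyz" and "rotation" of the camera in the world. Camera axes: x right, y down, z forward; pixel columns grow to the right and rows downward; lengths in mm; the calibration is good to about 2 mm. A picture is of the moment at which its call begins. There is no depth.
- workorder.job_done(): hands the job in; it is judged then, once.
Trained networks look in the newest picture that a camera, given by its name, has taken for a name from the list of things; names that differ only in an ending like _2 or _b are one class to them, and where a whole thing is asked for, a point or a joint stands for the part that bears it (a point fixed in the world has none). Each returns a list of dicts, best first, with "score" (0 to 1); they miss things now and then, are a little off and sometimes report something else, mostly with a low value. They report only what shows in the picture. A call takes as long as a camera call.
- nets.find_in(camera, query): "location" ([row, column] in pixels, amid what is visible of it).
- nets.pinpoint(camera, query): "location" ([row, column] in pixels: a listed point, or the origin of a listed thing).
The state is a dict: "clock": time; "joints": joint angles; "joint_vel": joint speeds; "joint_efforts": joint torques, N m; "position": TCP position; "ee_rot": TCP orientation; "contact_force": force on the tool from outside, world axes, zero at the start; "wrist_torque": the same for the moment, N m; "gripper_width": finger opening in mm; "grasp_force": force on a finger pad.
Only numpy, scipy, OpenCV 4.12 (cv2) and the standard library are available. Lean on these libraries where they do the work, as an engineer would, in place of code of your own. Each camera call takes 0.05 s, during which the arm holds its last target. There are 200 camera calls.

## Task

The two relays in the test unit have finished their test: slide the unit's clear guard fully open by its orange pull, then grip the blue carrier by its bail and lift it straight up out of the well with both relays still standing on it, keeping it level all the way. Hold it steady and level above the well, its underside some 7 cm or more higher than the top of the unit, for at least three seconds, and finish while still holding it there; nothing is put down or let go. Leave the guard open and everything else on the table where it is.

Things in the scene. Friction and masses are not known exactly. Their poses are not given: they have to be found in the camera images.
- unit: Grey test unit, fixed; origin on the table under the centre of its open well (150 x 150 inside, 6 mm walls 100 high, inner floor at 6 mm). A closed housing, 100 high, adjoins on its +y side, y = 75 to 245. Two aluminium guard tracks run along y at both sides (172 mm over them); their tops, 114 mm above the table, are its highest fixed part. z up.
- guard (a joint): Guard: clear sheet 158 x 156 mm with black edge bars, lying in the tracks 103 to 109 mm above the table. Value: how far it has slid along the unit's +y axis (m): 0 covers the well, 0.156 is fully open at its stop, over the housing. About 1.5 N of friction, damping 4 N per m/s; it stays where it is left.
- guard_pull (a point): Grip point of the orange upright pull in the middle of the guard: a block 50 mm long in the unit's x, 14 mm thick in the unit's y, from 108 to 138 mm above the table; this point is 11 mm below its top, 127 mm above the table. Axes as the unit's.
- carrier: Loose blue tray 110 x 110 mm, floor 3 thick, rim 14 high, in the well, up to 10 mm off-centre and 0.1 rad turned; 0.2 to 0.35 kg, weight near the middle. Origin at the centre of its underside, z up. Its fixed bail: two posts at x = +45 and -45 mm carry a straight bar along its x.
- bail_grip (a point): Grip point at the middle of the carrier's bail bar, 81 mm above the carrier's underside; the bar is 14 mm thick in the carrier's y and 22 mm high (top 92 mm above the underside), with 80 mm clear between the posts. Axes as the carrier's.
- relay_a: White plug-in relay with a black foot, 22x29x36 mm, standing loose on the carrier's floor on its +y side, 30 mm from the bail; origin at the centre of its underside.
- relay_b: The same, standing loose on the carrier's -y side.
- white_carton: Bystander: small white carton, 50x70x30 mm; origin at the centre of its underside. Leave it alone.
- yellow_tape: Bystander: roll of yellow tape lying flat, 100 across, 19 high mm; origin at the centre of its underside. Leave it alone.
- spool: Bystander: spool of solder wire standing on its flange, 70x67x40 mm; origin at the centre of its underside. Leave it alone.
- blue_terminal: Bystander: blue rail terminal block, 12x42x35 mm; origin at the centre of its underside. Leave it alone.
- grey_terminal: Bystander: grey rail terminal block, 12x42x35 mm; origin at the centre of its underside. Leave it alone.
- brown_carton: Bystander: small brown carton, 60x90x46 mm; origin at the centre of its underside. Leave it alone.

How it is judged:
By the outcome, as a careful person would: the job done as asked, in the order asked, and still so for the second after the job is handed in, while the arm keeps its last pose, push and grip.
It also fails if it takes over 62 s, if anything falls off the work surface, if the arm or the gripper's body presses on something with over 40 N, if the wrist force passes 120 N, or if a joint passes its speed limit or range.

## Working session

There is one attempt and no reset: what is moved stays moved. The work goes in short steps, Python scripts to look and compute and a tool call to move; the robot and the scene stay as the last step left them, time stands still between calls to the robot, and variables do not carry over. Pictures are saved under pics/ and viewed, at most 11 in all, crops included, and the job is handed in when it is done.

Besides the shell and the picture viewer there is one more tool, called after "Request:" by a JSON object that holds its "method" and its "body", one argument or row to a line. apply_moves: Moves the arm, as the interface text tells. Its arguments: {"type":"object","properties":{"rows":{"type":"array"}},"required":["rows"]}

```bash
mkdir -p pics; cat > h.py <<'E'
import numpy as np, cv2, json
from bench import read_state, imaging, workorder, nets
from scipy.spatial.transform import Rotation as R
def rot(im):
    r=np.array(im["rotation"],float)
    return r if r.shape==(3,3) else R.from_quat(r).as_matrix()
def ray(im,rc):
    K=np.array([[im["fx"],0,im["cx"]],[0,im["fy"],im["cy"]],[0,0,1]])
    p=cv2.undistortPoints(np.array([[[rc[1],rc[0]]]],float),K,np.array(im["dist"],float))[0,0]
    return np.array(im["xyz"],float), rot(im)@np.array([p[0],p[1],1])
def onz(im,rc,z):
    o,d=ray(im,rc); return o+d*(z-o[2])/d[2]
def proj(im,P):
    K=np.array([[im["fx"],0,im["cx"]],[0,im["fy"],im["cy"]],[0,0,1]])
    r=rot(im).T; t=-r@np.array(im["xyz"],float)
    return cv2.projectPoints(np.array(P,float).reshape(-1,3),cv2.Rodrigues(r)[0],t,K,np.array(im["dist"],float))[0][:,0]
def save(im,n): cv2.imwrite(f"pics/{n}.png",cv2.cvtColor(im["pixels"],cv2.COLOR_RGB2BGR))
E
python3 - <<'E'
from h import *
Z=dict(unit=0,guard_pull=127,bail_grip=90,carrier=9,relay_a=12)
for c in("top","scene"):
    im=imaging.get_image(c); save(im,c+"0"); print(c,im["xyz"],np.round(rot(im),3).tolist())
    for q,z in Z.items():
        for d in nets.pinpoint(c,q)[:3]: print(q,np.round(d["location"]),round(d["score"],2),onz(im,d["location"],z).round(1))
s=read_state();print(s["position"],s["ee_rot"],s["contact_force"],s["gripper_width"])
print(R.from_quat(s["ee_rot"]).as_matrix().round(3))
E
```

```text
top [ 296.71024777   36.04031237 1412.59096783] [[0.009, -0.983, 0.182], [-1.0, -0.01, -0.002], [0.004, -0.182, -0.983]]
unit [253. 284.] 0.8 [516.9 139.    0. ]
guard_pull [242. 276.] 0.77 [529.1 153.5 127. ]
relay_a [320. 246.] 0.61 [309.1 247.4  12. ]
scene [1267.03680293  443.66506535 1346.37548612] [[-0.462, 0.743, -0.484], [0.887, 0.378, -0.266], [-0.015, -0.552, -0.834]]
unit [256. 354.] 0.57 [512.9 123.9   0. ]
guard_pull [236. 361.] 0.77 [519.7 145.6 127. ]
carrier [200. 290.] 0.16 [ 426.7 -133.5    9. ]
[ 185.80977115 -596.73301586  256.31739957] [-1.50351840e-01  9.88632553e-01 -1.57822266e-05  3.51276569e-06] [ 0.21249473  0.19846021 -0.27938667] 85.55235990051095
[[-0.955 -0.297  0.   ]
 [-0.297  0.955 -0.   ]
 [-0.    -0.    -1.   ]]
```

View pics/top0.png

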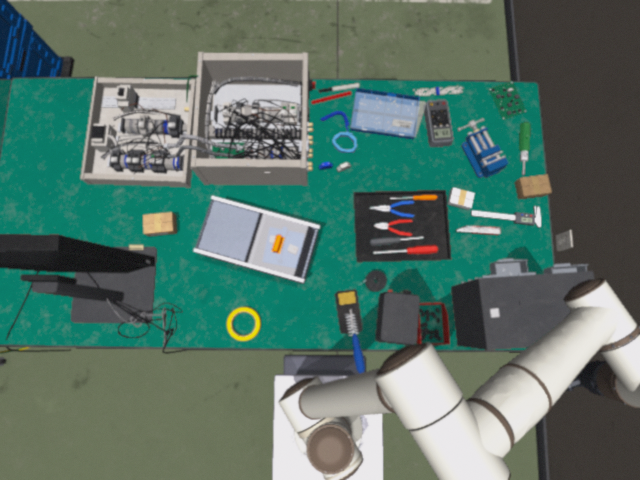

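View pics/scene0.png

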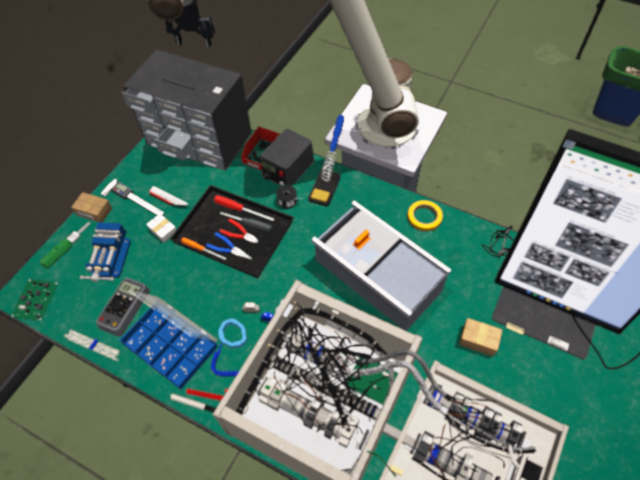

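The top view shows the unit with its well on the right (world −y), guard closed and orange pull at about (row 243, col 278). The housing is to the left and turned about −0.3 rad, and a tall drawer cabinet stands near the start pose. I'll go up first, then swing across.

Request:
{"method": "apply_moves", "body": {
  "rows": [
    {"hand":1,"delta_pos":[0,0,-40],"yaw":0},
    {"hand":1,"delta_pos":[0,0,-80],"yaw":0},
    {"hand":1,"delta_pos":[0,0,-120],"yaw":0},
    {"hand":1,"delta_pos":[0,0,-160],"yaw":0},
    {"hand":1,"delta_pos":[0,0,-200],"yaw":0},
    {"hand":1,"delta_pos":[-26,30,-220],"yaw":-0.12},
    {"hand":1,"delta_pos":[-52,60,-220],"yaw":-0.24},
    {"hand":1,"delta_pos":[-78,90,-220],"yaw":-0.36},
    {"hand":1,"delta_pos":[-104,120,-220],"yaw":-0.48},
    {"hand":1,"delta_pos":[-130,150,-220],"yaw":-0.6},
    {"hand":1,"delta_pos":[-156,180,-220],"yaw":-0.72},
    {"hand":1,"delta_pos":[-182,210,-220],"yaw":-0.84}
  ]
}}

```text
clock: 1.6
position: [297.1, -340.3, 476.5]
ee_rot: [-0.543, 0.84, -0.0, 0.0]
contact_force: [1.2, -0.0, 0.4]
gripper_width: 85.6
grasp_force: 0.0
```

```bash
cat >> h.py <<'E'
def plan(target,yaxis_ang=None):
    """tool-frame delta to world TCP target; yaw (mod pi) to bring tool y to world angle"""
    s=read_state(); M=R.from_quat(s["ee_rot"]).as_matrix()
    d=M.T@(np.array(target)-np.array(s["position"]))
    out=[d.round(1).tolist()]
    if yaxis_ang is not None:
        a=np.arctan2(M[1,1],M[0,1]); y=-(yaxis_ang-a); out.append(round((y+np.pi/2)%np.pi-np.pi/2,4))
    print("clock",s["clock"],"pos",np.round(s["position"],1),"F",np.round(s["contact_force"],1),"w",round(s["gripper_width"],1),"q",np.round(s["joints"],2)); print("delta",out, "tilt z",M[:,2].round(4)); return s
E
python3 - <<'E'
from h import *
plan([470,110,440],np.pi/2-.29)
im=cv2.imread("pics/top0.png")
hsv=cv2.cvtColor(im,cv2.COLOR_BGR2HSV)
m=cv2.inRange(hsv,(5,150,150),(20,255,255)); m[:225]=0;m[265:]=0;m[:,:265]=0;m[:,300:]=0
print(cv2.minAreaRect(cv2.findNonZero(m)),m.sum()/255)
cv2.imwrite("pics/c1.png",cv2.resize(im[185:295,185:330],None,fx=5,fy=5,interpolation=cv2.INTER_CUBIC))
E
```

```text
clock 1.6 pos [ 297.1 -340.3  476.5] F [ 1.2 -0.   0.4] w 85.6 q [-0.49  0.    0.06 -0.   -1.63  0.07]
delta [[-481.5, 27.5, 36.5], np.float64(1.4372)] tilt z [ 7.e-04 -3.e-04 -1.e+00]
((277.6999816894531, 243.4000244140625), (7.273237705230713, 16.76007080078125), 18.43494987487793) 113.0
```

View pics/c1.png

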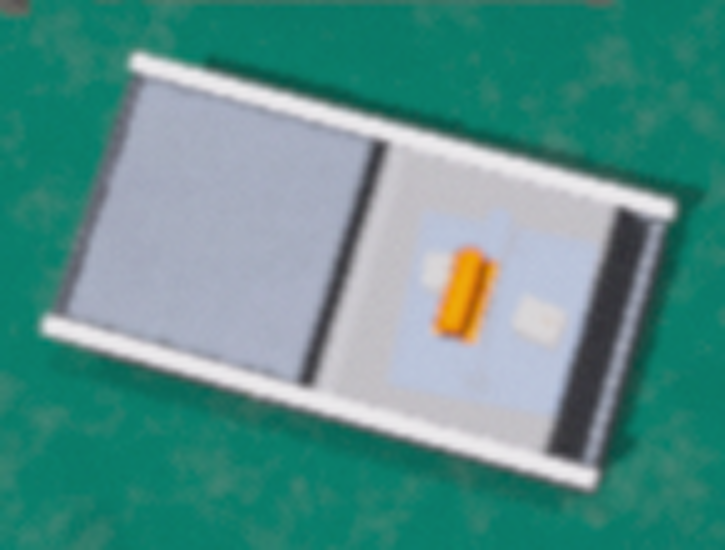

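The crop shows the guard closed over the carrier. The pull is at crop (465,292), and the tracks run at about 15.5° in the picture. I'll swing over the unit next.

Request:
{"method": "apply_moves", "body": {
  "rows": [
    {"hand":1,"delta_pos":[-40,2,3],"yaw":-0.12},
    {"hand":1,"delta_pos":[-80,4,6],"yaw":-0.24},
    {"hand":1,"delta_pos":[-120,7,9],"yaw":-0.36},
    {"hand":1,"delta_pos":[-160,9,12],"yaw":-0.48},
    {"hand":1,"delta_pos":[-200,11,15],"yaw":-0.6},
    {"hand":1,"delta_pos":[-240,14,18],"yaw":-0.72},
    {"hand":1,"delta_pos":[-280,16,21],"yaw":-0.84},
    {"hand":1,"delta_pos":[-320,18,24],"yaw":-0.96},
    {"hand":1,"delta_pos":[-360,21,27],"yaw":-1.08},
    {"hand":1,"delta_pos":[-400,23,30],"yaw":-1.2},
    {"hand":1,"delta_pos":[-440,25,33],"yaw":-1.32},
    {"hand":1,"delta_pos":[-480,27,36],"yaw":-1.44}
  ]
}}

```text
clock: 2.6
position: [472.3, 107.6, 440.7]
ee_rot: [0.962, -0.273, 0.0, -0.0]
contact_force: [0.3, 0.0, 0.0]
gripper_width: 85.3
grasp_force: 0.0
```

```bash
python3 - <<'E'
from h import *
im=imaging.get_image("top")
f=lambda c:(185+(c[1]+.5)/5-.5,185+(c[0]+.5)/5-.5)
for a,b in(((672,208),(140,62)),((595,478),(50,325))):
    A,B=onz(im,f(a),114),onz(im,f(b),114); d=B-A; print(A.round(1),B.round(1),np.arctan2(-d[0],d[1]),np.linalg.norm(d))
print("pull top",onz(im,(243.4,277.7),138))
w=imaging.get_image("wrist"); save(w,"w1"); print(w["xyz"],rot(w).round(2).tolist())
for q,z in dict(unit=0,guard_pull=127,bail_grip=90,carrier=9).items():
    for d in nets.pinpoint("wrist",q)[:2]: print(q,np.round(d["location"]),round(d["score"],2),onz(w,d["location"],z).round(1))
s=plan([525,147,240],np.pi/2-.275)
E
```

```text
[579.2  30.8 114. ] [663.8 343.7 114. ] -0.26418963281819324 324.13853554038525
[422.2  73.1 114. ] [507.  387.5 114. ] -0.2634844242012282 325.6187414657349
pull top [523.16717363 147.05257702 138.        ]
[534.69289612  76.40148249 554.95833633] [[-0.52, -0.82, -0.23], [-0.85, 0.5, 0.14], [-0.0, 0.27, -0.96]]
unit [156. 288.] 0.64 [526.1 133.    0. ]
guard_pull [172. 262.] 0.56 [528.  151.1 127. ]
clock 2.9 pos [472.  105.1 440.7] F [-0.5 -0.9 -0.2] w 85.4 q [ 0.56  0.06  0.04  0.   -1.54  0.45]
delta [[22.5, -63.6, 200.7], np.float64(-0.2856)] tilt z [ 6.e-04  0.e+00 -1.e+00]
```

View pics/w1.png

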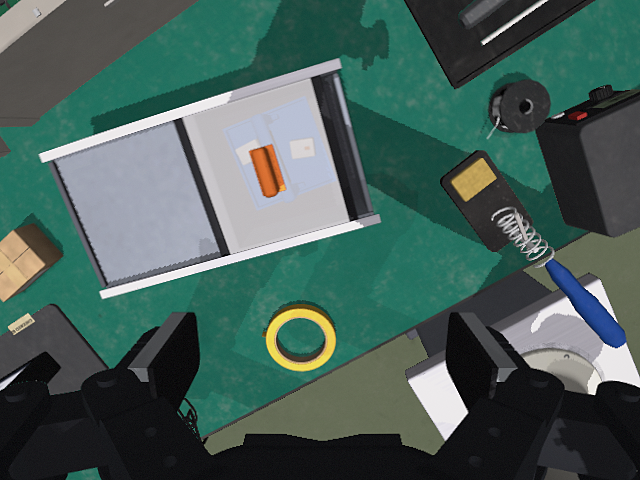

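The wrist view is consistent: guard nearly closed, pull at (172,268), tape and spool clear of the path. The unit yaw is about −0.264, with its origin near (521.5,129). I'll hover above the pull.

Request:
{"method": "apply_moves", "body": {
  "rows": [
    {"hand":1,"delta_pos":[3,-8,30],"yaw":-0.1},
    {"hand":1,"delta_pos":[6,-16,60],"yaw":-0.2},
    {"hand":1,"delta_pos":[9,-24,90],"yaw":-0.297},
    {"hand":1,"delta_pos":[12,-32,120],"yaw":-0.297},
    {"hand":1,"delta_pos":[15,-42,150],"yaw":-0.297},
    {"hand":1,"delta_pos":[18,-52,180],"yaw":-0.297},
    {"hand":1,"delta_pos":[21,-60,200],"yaw":-0.297},
    {"hand":1,"delta_pos":[22,-64,215],"yaw":-0.297},
    {"hand":1,"delta_pos":[22,-64,220],"yaw":-0.297},
    {"hand":1,"delta_pos":[22,-64,220],"yaw":-0.297}
  ]
}}

```text
clock: 3.73
position: [524.4, 146.8, 219.6]
ee_rot: [0.991, -0.132, -0.001, 0.001]
contact_force: [0.6, -1.0, 0.4]
gripper_width: 85.6
grasp_force: 0.0
```

```bash
python3 - <<'E'
from h import *
w=imaging.get_image("wrist"); save(w,"w2")
hsv=cv2.cvtColor(w["pixels"],cv2.COLOR_RGB2HSV)
m=cv2.inRange(hsv,(5,150,120),(20,255,255))
n,l,st,ce=cv2.connectedComponentsWithStats(m); k=1+np.argmax(st[1:,4]); print(st[k],ce[k])
c=cv2.boxPoints(cv2.minAreaRect(cv2.findNonZero((l==k).astype(np.uint8))))
for p in c: print(p, onz(w,(p[1],p[0]),138).round(1))
for d in nets.pinpoint("wrist","guard_pull")[:2]: print(d, onz(w,d["location"],127).round(1))
plan([524,148,141],np.pi/2-.264)
E
```

```text
[ 302  218   26   89 1731] [314.74465627 256.20450607]
[302. 218.] [553.4 148.8 138. ]
[327. 218.] [550.2 137.2 138. ]
[327. 306.] [505.7 149.1 138. ]
[302. 306.] [509.1 161.4 138. ]
{'location': [258.8, 313.2], 'score': 0.61} [528.7 150.2 127. ]
clock 3.8333 pos [525.3 147.6 221.8] F [-0.2  0.6 -0.6] w 85.3 q [ 0.57  0.28 -0.24  0.   -1.05  0.74]
delta [[-1.5, 0.0, 80.8], np.float64(0.0003)] tilt z [ 2.2e-03  8.0e-04 -1.0e+00]
```

View pics/w2.png

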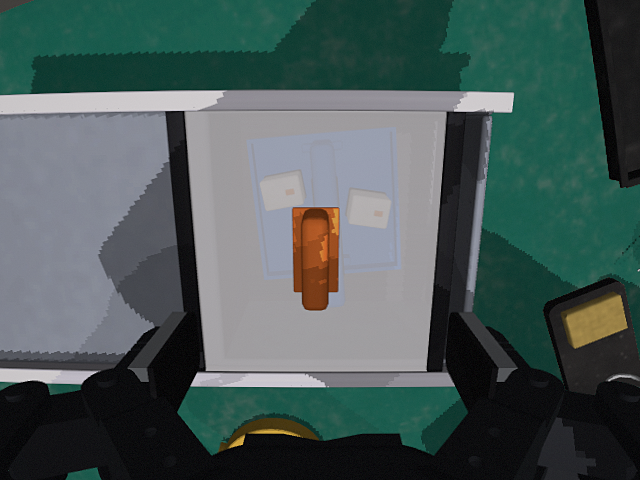

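The pull is centred between the fingers at about (258,314), and the tool is aligned with the unit. I'll descend and close.

Request:
{"method": "apply_moves", "body": {
  "rows": [
    {"hand":1,"delta_pos":[3,-1,25],"yaw":0},
    {"hand":1,"delta_pos":[3,-1,50],"yaw":0},
    {"hand":1,"delta_pos":[3,-1,70],"yaw":0},
    {"hand":1,"delta_pos":[3,-1,78],"yaw":0},
    {"hand":1,"delta_pos":[3,-1,80],"yaw":0},
    {"hand":1,"delta_pos":[3,-1,80],"yaw":0},
    {"hand":-1,"delta_pos":[3,-1,80],"yaw":0},
    {"hand":-1,"delta_pos":[3,-1,80],"yaw":0},
    {"hand":-1,"delta_pos":[3,-1,80],"yaw":0},
    {"hand":-1,"delta_pos":[3,-1,80],"yaw":0},
    {"hand":-1,"delta_pos":[3,-1,80],"yaw":0},
    {"hand":-1,"delta_pos":[3,-1,80],"yaw":0}
  ]
}}

```text
clock: 4.83
position: [528.2, 148.5, 140.7]
ee_rot: [0.991, -0.131, 0.0, -0.0]
contact_force: [-5.7, 0.4, 14.4]
gripper_width: 12.4
grasp_force: 59.1
```

```bash
python3 - <<'E'
from h import *
s=plan([525,147,141],np.pi/2-.264); print(s["grasp_force"])
E
```

```text
clock 4.8333 pos [528.2 148.5 140.7] F [-5.7  0.4 14.4] w 12.4 q [ 0.57  0.37 -0.34  0.   -0.86  0.74]
delta [[-2.7, 2.3, -0.3], np.float64(0.0013)] tilt z [ 6.e-04  3.e-04 -1.e+00]
59.094321727752686
```

Gripped, 59 N at 12.4 mm. The guard already stands about 20 mm open, so some 135 mm of travel remains. I'll slide along unit +y, which is tool −y.

Request:
{"method": "apply_moves", "body": {
  "rows": [
    {"hand":-1,"delta_pos":[0,-4,-1],"yaw":0},
    {"hand":-1,"delta_pos":[0,-12,-1],"yaw":0},
    {"hand":-1,"delta_pos":[0,-24,-1],"yaw":0},
    {"hand":-1,"delta_pos":[0,-37,-1],"yaw":0},
    {"hand":-1,"delta_pos":[0,-50,-1],"yaw":0},
    {"hand":-1,"delta_pos":[0,-63,-1],"yaw":0},
    {"hand":-1,"delta_pos":[0,-76,-1],"yaw":0},
    {"hand":-1,"delta_pos":[0,-88,-1],"yaw":0},
    {"hand":-1,"delta_pos":[0,-100,-1],"yaw":0},
    {"hand":-1,"delta_pos":[0,-110,-1],"yaw":0},
    {"hand":-1,"delta_pos":[0,-117,-1],"yaw":0},
    {"hand":-1,"delta_pos":[0,-120,-1],"yaw":0}
  ]
}}

```text
clock: 5.83
position: [560.3, 266.2, 140.9]
ee_rot: [0.991, -0.131, 0.001, -0.0]
contact_force: [4.8, -1.6, -4.4]
gripper_width: 12.8
grasp_force: 59.2
```

Request:
{"method": "apply_moves", "body": {
  "rows": [
    {"hand":-1,"delta_pos":[0,-3,0],"yaw":0},
    {"hand":-1,"delta_pos":[0,-6,0],"yaw":0},
    {"hand":-1,"delta_pos":[0,-8,0],"yaw":0},
    {"hand":-1,"delta_pos":[0,-10,0],"yaw":0},
    {"hand":-1,"delta_pos":[0,-10,0],"yaw":0}
  ]
}}

```text
clock: 6.25
position: [562.8, 275.3, 140.9]
ee_rot: [0.991, -0.131, 0.001, -0.0]
contact_force: [4.4, -1.6, -5.1]
gripper_width: 12.6
grasp_force: 59.0
```

Request:
{"method": "apply_moves", "body": {
  "rows": [
    {"hand":-1,"delta_pos":[0,-1.5,0],"yaw":0},
    {"hand":-1,"delta_pos":[0,-3,0],"yaw":0},
    {"hand":-1,"delta_pos":[0,-4,0],"yaw":0},
    {"hand":-1,"delta_pos":[0,-4,0],"yaw":0}
  ]
}}

```text
clock: 6.58
position: [563.8, 279.0, 140.9]
ee_rot: [0.991, -0.131, 0.001, -0.0]
contact_force: [5.0, -2.2, -4.6]
gripper_width: 12.9
grasp_force: 59.1
```

Request:
{"method": "apply_moves", "body": {
  "rows": [
    {"hand":-1,"delta_pos":[0,-1.5,0],"yaw":0},
    {"hand":-1,"delta_pos":[0,-3,0],"yaw":0},
    {"hand":-1,"delta_pos":[0,-4,0],"yaw":0},
    {"hand":-1,"delta_pos":[0,-4,0],"yaw":0}
  ]
}}

```text
clock: 6.92
position: [564.9, 282.8, 140.9]
ee_rot: [0.991, -0.131, 0.001, -0.0]
contact_force: [5.5, -2.3, -4.7]
gripper_width: 12.8
grasp_force: 59.1
```

Request:
{"method": "apply_moves", "body": {
  "rows": [
    {"hand":-1,"delta_pos":[0,-1.5,0],"yaw":0},
    {"hand":-1,"delta_pos":[0,-3,0],"yaw":0},
    {"hand":-1,"delta_pos":[0,-4,0],"yaw":0},
    {"hand":-1,"delta_pos":[0,-4,0],"yaw":0}
  ]
}}

```text
clock: 7.25
position: [565.2, 284.3, 140.9]
ee_rot: [0.991, -0.131, -0.0, 0.002]
contact_force: [4.4, -8.3, -3.0]
gripper_width: 12.6
grasp_force: 59.4
```

Request:
{"method": "apply_moves", "body": {
  "rows": [
    {"hand":-1,"delta_pos":[0,-1.5,0],"yaw":0},
    {"hand":-1,"delta_pos":[0,-3,0],"yaw":0},
    {"hand":-1,"delta_pos":[0,-4,0],"yaw":0},
    {"hand":-1,"delta_pos":[0,-4,0],"yaw":0}
  ]
}}

```text
clock: 7.58
position: [565.2, 284.5, 140.9]
ee_rot: [0.991, -0.132, -0.002, 0.006]
contact_force: [3.6, -17.1, 1.6]
gripper_width: 12.4
grasp_force: 60.1
```

The force rises at about 141 mm, so the guard is at its stop. I'll relax the push, release, rise and go back over the well.

Request:
{"method": "apply_moves", "body": {
  "rows": [
    {"hand":-1,"delta_pos":[0,3,0],"yaw":0},
    {"hand":-1,"delta_pos":[0,5,0],"yaw":0},
    {"hand":-1,"delta_pos":[0,5,0],"yaw":0},
    {"hand":0,"delta_pos":[0,5,0],"yaw":0},
    {"hand":0,"delta_pos":[0,5,0],"yaw":0},
    {"hand":0,"delta_pos":[0,5,0],"yaw":0},
    {"hand":0,"delta_pos":[0,5,0],"yaw":0},
    {"hand":0,"delta_pos":[0,5,-10],"yaw":0},
    {"hand":0,"delta_pos":[0,5,-35],"yaw":0},
    {"hand":0,"delta_pos":[0,5,-70],"yaw":0},
    {"hand":1,"delta_pos":[0,15,-100],"yaw":0},
    {"hand":1,"delta_pos":[0,45,-115],"yaw":0}
  ]
}}

```text
clock: 8.58
position: [556.5, 249.0, 261.5]
ee_rot: [0.992, -0.129, 0.004, -0.003]
contact_force: [1.4, 0.9, 0.4]
gripper_width: 65.4
grasp_force: 0.0
```

Request:
{"method": "apply_moves", "body": {
  "rows": [
    {"hand":1,"delta_pos":[0,30,-10],"yaw":0},
    {"hand":1,"delta_pos":[0,60,-15],"yaw":0},
    {"hand":1,"delta_pos":[0,90,-20],"yaw":0},
    {"hand":1,"delta_pos":[0,108,-20],"yaw":0},
    {"hand":1,"delta_pos":[0,112,-20],"yaw":0},
    {"hand":1,"delta_pos":[0,112,-20],"yaw":0},
    {"hand":1,"delta_pos":[0,112,-20],"yaw":0}
  ]
}}

```text
clock: 9.17
position: [525.5, 138.2, 276.4]
ee_rot: [0.991, -0.131, 0.0, -0.0]
contact_force: [0.1, 0.1, 0.3]
gripper_width: 85.5
grasp_force: 0.0
```

```bash
python3 - <<'E'
from h import *
w=imaging.get_image("wrist"); save(w,"w3")
for q,z in dict(bail_grip=87,carrier=6,relay_a=9,guard_pull=127).items():
    for d in nets.pinpoint("wrist",q)[:2]: print(q,np.round(d["location"],1),round(d["score"],2), onz(w,d["location"],z).round(1))
t=imaging.get_image("top")
for q,z in dict(bail_grip=87,guard_pull=127).items():
    for d in nets.pinpoint("top",q)[:2]: print("top",q,np.round(d["location"],1),round(d["score"],2), onz(t,d["location"],z).round(1))
plan([524,133,141],np.pi/2-.264)
E
```

```text
bail_grip [211.9 319.1] 0.58 [535.1 137.9  87. ]
carrier [199.8 315.6] 0.8 [531.8 142.8   6. ]
relay_a [181.6 281.2] 0.89 [556.6 168.5   9. ]
relay_a [197.1 350. ] 0.65 [526.4 111.3   9. ]
guard_pull [241.7  95.9] 0.67 [562.3 285.  127. ]
top bail_grip [243.1 284.1] 0.9 [533.3 132.7  87. ]
clock 9.5667 pos [525.3 138.2 276. ] F [ 0.1 -0.2  0.4] w 85.3 q [ 0.56  0.23 -0.16 -0.   -1.18  0.75]
delta [[0.2, 5.3, 135.0], np.float64(0.0018)] tilt z [-5.e-04 -3.e-04 -1.e+00]
```

View pics/w3.png

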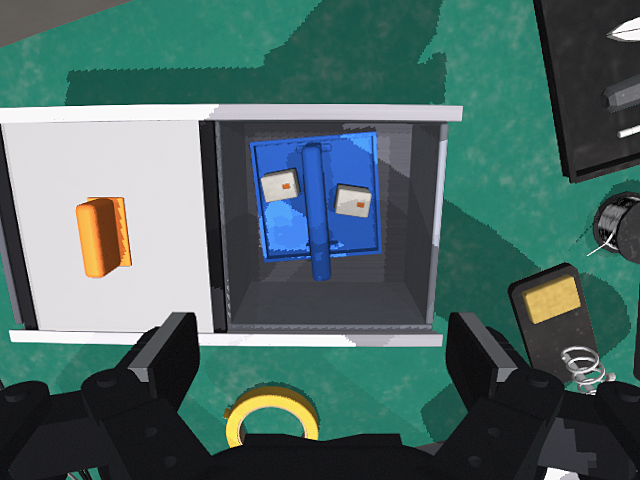

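The guard is open and both relays are standing on the carrier. The bail bar runs from (313,145) to (321,279) and the rim corners are clear. I'll compute the carrier pose from these.

```bash
python3 - <<'E'
from h import *
w=imaging.get_image("wrist")
A,B=onz(w,(146,312.5),98),onz(w,(279,320.5),98); d=A-B; print("bar",A.round(1),B.round(1),((A+B)/2).round(1),np.linalg.norm(d),np.arctan2(d[1],d[0]))
C=[onz(w,(r,c),20) for c,r in((250,143),(375,132),(381,256),(262,261))]
print([c.round(1).tolist() for c in C],np.mean(C,0).round(1))
for i,j in((3,0),(2,1)):
    d=C[j]-C[i]; print(np.linalg.norm(d),np.arctan2(d[1],d[0]))
for i,j in((1,0),(2,3)):
    d=C[j]-C[i]; print(np.linalg.norm(d),np.arctan2(d[1],d[0])-np.pi/2)
h=cv2.cvtColor(w["pixels"],cv2.COLOR_RGB2BGR)[115:315,215:415]
cv2.imwrite("pics/c3.png",cv2.resize(h,(600,600),interpolation=cv2.INTER_CUBIC))
E
```

```text
bar [582.5 129.4  98. ] [487.5 149.4  98. ] [535.  139.4  98. ] 97.05570127377177 -0.20689477438731815
[[596.4, 183.6, 20.0], [577.3, 76.8, 20.0], [467.0, 96.9, 20.0], [491.0, 205.2, 20.0]] [532.9 140.6  20. ]
107.5622492436522 -0.20262805861042923
112.09523914186472 -0.18009058494225663
108.46482370765764 -0.17747246885403412
110.97085434277385 -0.2186357700787147
```

View pics/c3.png

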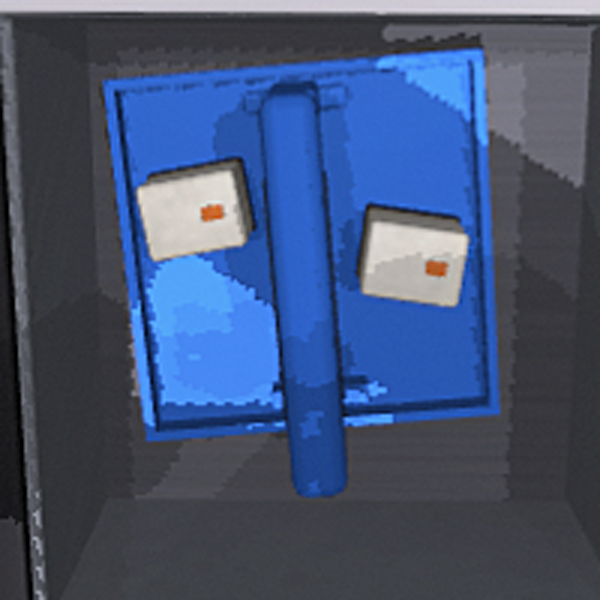

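The carrier is at about (534,139) with yaw −0.205. I'll move above it with the hand half open and re-check close in.

Request:
{"method": "apply_moves", "body": {
  "rows": [
    {"hand":0,"delta_pos":[4,-1,20],"yaw":-0.03},
    {"hand":0,"delta_pos":[8,-2.5,50],"yaw":-0.06},
    {"hand":0,"delta_pos":[8,-2.5,80],"yaw":-0.06},
    {"hand":0,"delta_pos":[8,-2.5,105],"yaw":-0.06},
    {"hand":0,"delta_pos":[8,-2.5,110],"yaw":-0.06},
    {"hand":0,"delta_pos":[8,-2.5,110],"yaw":-0.06},
    {"hand":0,"delta_pos":[8,-2.5,110],"yaw":-0.06}
  ]
}}

```text
clock: 10.2
position: [534.5, 138.4, 167.4]
ee_rot: [0.995, -0.101, 0.001, -0.0]
contact_force: [0.3, -0.7, 0.8]
gripper_width: 43.0
grasp_force: 0.0
```

```bash
python3 - <<'E'
from h import *
w=imaging.get_image("wrist"); save(w,"w4")
for d in nets.pinpoint("wrist","bail_grip")[:1]: print(np.round(d["location"],1),round(d["score"],2), onz(w,d["location"],87).round(1))
s=plan([534,138.5,94],np.pi/2-.205)
# predicted bar top edges for assumed pose, drawn
a=-.205; ux=np.array([np.cos(a),np.sin(a),0]); uy=np.array([-np.sin(a),np.cos(a),0]); c=np.array([534,138.5,98.])
P=[c+sx*45*ux+sy*7*uy for sx,sy in((1,1),(1,-1),(-1,-1),(-1,1))]
im=cv2.cvtColor(w["pixels"],cv2.COLOR_RGB2BGR).copy()
cv2.polylines(im,[proj(w,P).round().astype(int)],True,(0,0,255)); cv2.imwrite("pics/w4o.png",im)
E
```

```text
[273.3 320.8] 0.8 [534.5 138.9  87. ]
clock 10.3 pos [534.8 138.7 168.4] F [-0.2  0.9 -0.2] w 42.7 q [ 0.55  0.34 -0.3   0.   -0.93  0.82]
delta [[-1.0, 0.5, 74.4], np.float64(0.0027)] tilt z [ 0.0037  0.0016 -1.    ]
```

View pics/w4o.png

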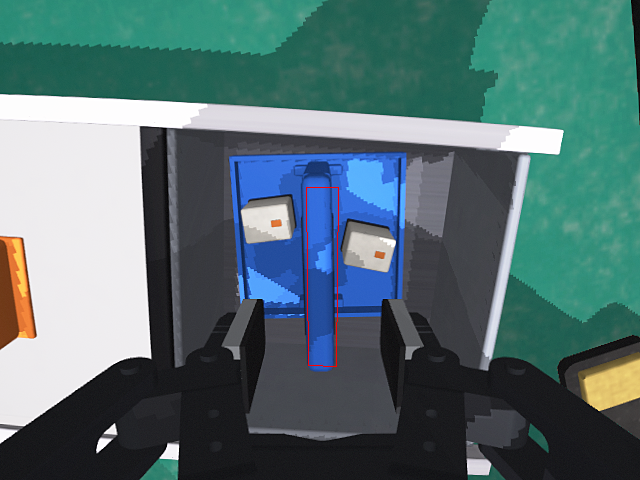

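The bar nearly matches the prediction at cols 303–335, about 1 mm toward +y and 0.015 rad less turned. I'll descend, check for contact, then close.

Request:
{"method": "apply_moves", "body": {
  "rows": [
    {"hand":0,"delta_pos":[0,-0.8,18],"yaw":-0.015},
    {"hand":0,"delta_pos":[0,-0.8,36],"yaw":-0.015},
    {"hand":0,"delta_pos":[0,-0.8,52],"yaw":-0.015},
    {"hand":0,"delta_pos":[0,-0.8,64],"yaw":-0.015},
    {"hand":0,"delta_pos":[0,-0.8,70],"yaw":-0.015},
    {"hand":0,"delta_pos":[0,-0.8,72],"yaw":-0.015},
    {"hand":0,"delta_pos":[0,-0.8,72],"yaw":-0.015},
    {"hand":0,"delta_pos":[0,-0.8,72],"yaw":-0.015}
  ]
}}

```text
clock: 10.97
position: [534.5, 139.3, 95.5]
ee_rot: [0.996, -0.094, 0.001, -0.001]
contact_force: [-0.1, -0.2, -0.4]
gripper_width: 42.7
grasp_force: 0.0
```

Request:
{"method": "apply_moves", "body": {
  "rows": [
    {"hand":-0.2,"delta_pos":[0,0,0],"yaw":0},
    {"hand":-0.3,"delta_pos":[0,0,0],"yaw":0},
    {"hand":-0.4,"delta_pos":[0,0,0],"yaw":0},
    {"hand":-0.45,"delta_pos":[0,0,0],"yaw":0},
    {"hand":-0.5,"delta_pos":[0,0,0],"yaw":0},
    {"hand":-0.55,"delta_pos":[0,0,0],"yaw":0},
    {"hand":-0.6,"delta_pos":[0,0,0],"yaw":0},
    {"hand":-0.65,"delta_pos":[0,0,0],"yaw":0},
    {"hand":-0.7,"delta_pos":[0,0,0],"yaw":0},
    {"hand":-1,"delta_pos":[0,0,0],"yaw":0},
    {"hand":-1,"delta_pos":[0,0,0],"yaw":0},
    {"hand":-1,"delta_pos":[0,0,0],"yaw":0}
  ]
}}

```text
clock: 11.97
position: [534.3, 139.4, 94.6]
ee_rot: [0.996, -0.094, 0.001, -0.001]
contact_force: [0.8, 3.4, 1.7]
gripper_width: 13.0
grasp_force: 58.7
```

```bash
python3 - <<'E'
from h import *
s=plan([534,138.5,94],np.pi/2-.19); print(s["grasp_force"],np.round(s["wrist_torque"],2))
w=imaging.get_image("wrist"); save(w,"w5")
E
```

```text
clock 11.9667 pos [534.3 139.4  94.6] F [0.8 3.4 1.7] w 13.0 q [ 0.55  0.43 -0.38 -0.   -0.76  0.83]
delta [[-0.1, 0.9, 0.6], np.float64(0.0025)] tilt z [ 1.5e-03  9.0e-04 -1.0e+00]
58.71475696563721 [ 0.96 -0.1   0.02]
```

View pics/w5.png

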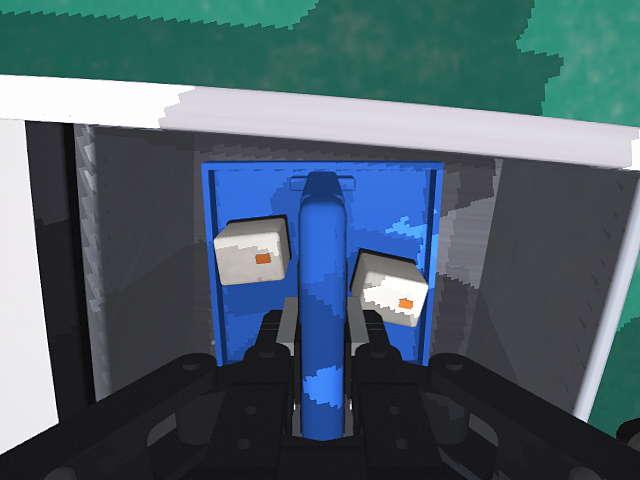

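The bail is gripped squarely at 13 mm and 59 N, with both relays standing. I'll lift gently, straight up.

Request:
{"method": "apply_moves", "body": {
  "rows": [
    {"hand":-1,"delta_pos":[0,0,-1],"yaw":0},
    {"hand":-1,"delta_pos":[0,0,-2],"yaw":0},
    {"hand":-1,"delta_pos":[0,0,-4],"yaw":0},
    {"hand":-1,"delta_pos":[0,0,-6],"yaw":0},
    {"hand":-1,"delta_pos":[0,0,-9],"yaw":0},
    {"hand":-1,"delta_pos":[0,0,-12],"yaw":0},
    {"hand":-1,"delta_pos":[0,0,-15],"yaw":0},
    {"hand":-1,"delta_pos":[0,0,-18],"yaw":0},
    {"hand":-1,"delta_pos":[0,0,-20],"yaw":0},
    {"hand":-1,"delta_pos":[0,0,-21],"yaw":0},
    {"hand":-1,"delta_pos":[0,0,-22],"yaw":0},
    {"hand":-1,"delta_pos":[0,0,-22],"yaw":0}
  ]
}}

```text
clock: 13.02
position: [533.7, 138.9, 116.5]
ee_rot: [0.996, -0.094, 0.0, -0.0]
contact_force: [-0.5, -0.6, -3.6]
gripper_width: 13.1
grasp_force: 58.4
```

```bash
python3 - <<'E'
from h import *
s=plan([534.3,139.4,315],np.pi/2-.19); print(s["grasp_force"],np.round(s["wrist_torque"],2))
w=imaging.get_image("wrist"); save(w,"w6")
E
```

```text
clock 13.0167 pos [533.7 138.9 116.5] F [-0.5 -0.6 -3.6] w 13.1 q [ 0.55  0.4  -0.36 -0.   -0.81  0.83]
delta [[0.5, -0.7, -198.5], np.float64(0.0022)] tilt z [ 2.e-04  2.e-04 -1.e+00]
58.43814432621002 [-0.01 -0.03 -0.04]
```

View pics/w6.png

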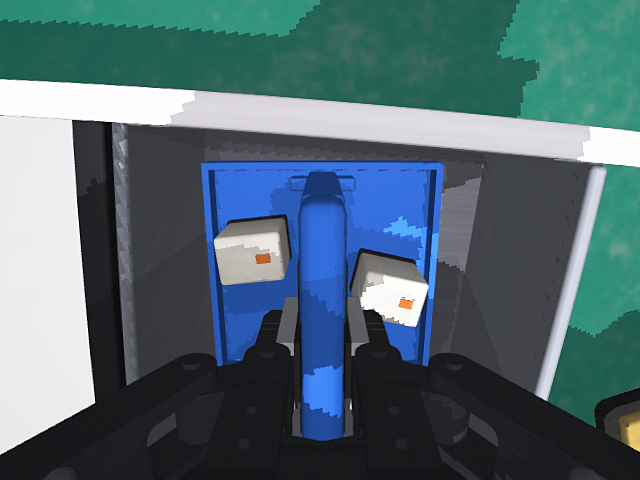

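The carrier shows at exactly the same pixels as before the lift, so it is level and not slipping, at about 3.5 N. Gaps to the well walls are clear. I'll continue up.

Request:
{"method": "apply_moves", "body": {
  "rows": [
    {"hand":-1,"delta_pos":[0,0,-2],"yaw":0},
    {"hand":-1,"delta_pos":[0,0,-6],"yaw":0},
    {"hand":-1,"delta_pos":[0,0,-12],"yaw":0},
    {"hand":-1,"delta_pos":[0,0,-20],"yaw":0},
    {"hand":-1,"delta_pos":[0,0,-30],"yaw":0},
    {"hand":-1,"delta_pos":[0,0,-40],"yaw":0},
    {"hand":-1,"delta_pos":[0,0,-50],"yaw":0},
    {"hand":-1,"delta_pos":[0,0,-60],"yaw":0},
    {"hand":-1,"delta_pos":[0,0,-70],"yaw":0},
    {"hand":-1,"delta_pos":[0,0,-80],"yaw":0},
    {"hand":-1,"delta_pos":[0,0,-88],"yaw":0},
    {"hand":-1,"delta_pos":[0,0,-94],"yaw":0}
  ]
}}

```text
clock: 14.07
position: [534.0, 139.0, 211.7]
ee_rot: [0.996, -0.094, 0.001, -0.0]
contact_force: [0.2, 0.3, -2.2]
gripper_width: 12.8
grasp_force: 58.5
```

Request:
{"method": "apply_moves", "body": {
  "rows": [
    {"hand":-1,"delta_pos":[0,0,-6],"yaw":0},
    {"hand":-1,"delta_pos":[0,0,-14],"yaw":0},
    {"hand":-1,"delta_pos":[0,0,-24],"yaw":0},
    {"hand":-1,"delta_pos":[0,0,-34],"yaw":0},
    {"hand":-1,"delta_pos":[0,0,-44],"yaw":0},
    {"hand":-1,"delta_pos":[0,0,-54],"yaw":0},
    {"hand":-1,"delta_pos":[0,0,-64],"yaw":0},
    {"hand":-1,"delta_pos":[0,0,-74],"yaw":0},
    {"hand":-1,"delta_pos":[0,0,-84],"yaw":0},
    {"hand":-1,"delta_pos":[0,0,-92],"yaw":0},
    {"hand":-1,"delta_pos":[0,0,-97],"yaw":0},
    {"hand":-1,"delta_pos":[0,0,-100],"yaw":0}
  ]
}}

```text
clock: 15.07
position: [533.9, 138.9, 311.3]
ee_rot: [0.996, -0.094, 0.0, -0.0]
contact_force: [-0.6, 0.3, -3.6]
gripper_width: 13.2
grasp_force: 58.5
```

Request:
{"method": "apply_moves", "body": {
  "rows": [
    {"hand":-1,"delta_pos":[0,0,0],"yaw":0},
    {"hand":-1,"delta_pos":[0,0,0],"yaw":0},
    {"hand":-1,"delta_pos":[0,0,0],"yaw":0},
    {"hand":-1,"delta_pos":[0,0,0],"yaw":0},
    {"hand":-1,"delta_pos":[0,0,0],"yaw":0},
    {"hand":-1,"delta_pos":[0,0,0],"yaw":0},
    {"hand":-1,"delta_pos":[0,0,0],"yaw":0},
    {"hand":-1,"delta_pos":[0,0,0],"yaw":0},
    {"hand":-1,"delta_pos":[0,0,0],"yaw":0},
    {"hand":-1,"delta_pos":[0,0,0],"yaw":0},
    {"hand":-1,"delta_pos":[0,0,0],"yaw":0},
    {"hand":-1,"delta_pos":[0,0,0],"yaw":0}
  ]
}}

```text
clock: 16.07
position: [533.7, 138.8, 310.3]
ee_rot: [0.996, -0.094, 0.0, 0.0]
contact_force: [-0.5, -0.2, -3.2]
gripper_width: 13.2
grasp_force: 58.5
```

Request:
{"method": "apply_moves", "body": {
  "rows": [
    {"hand":-1,"delta_pos":[0,0,0],"yaw":0},
    {"hand":-1,"delta_pos":[0,0,0],"yaw":0},
    {"hand":-1,"delta_pos":[0,0,0],"yaw":0},
    {"hand":-1,"delta_pos":[0,0,0],"yaw":0},
    {"hand":-1,"delta_pos":[0,0,0],"yaw":0},
    {"hand":-1,"delta_pos":[0,0,0],"yaw":0},
    {"hand":-1,"delta_pos":[0,0,0],"yaw":0},
    {"hand":-1,"delta_pos":[0,0,0],"yaw":0},
    {"hand":-1,"delta_pos":[0,0,0],"yaw":0},
    {"hand":-1,"delta_pos":[0,0,0],"yaw":0},
    {"hand":-1,"delta_pos":[0,0,0],"yaw":0},
    {"hand":-1,"delta_pos":[0,0,0],"yaw":0}
  ]
}}

```text
clock: 17.07
position: [533.7, 138.8, 310.3]
ee_rot: [0.996, -0.094, -0.0, 0.0]
contact_force: [-0.0, 0.0, -3.5]
gripper_width: 12.9
grasp_force: 58.5
```

Request:
{"method": "apply_moves", "body": {
  "rows": [
    {"hand":-1,"delta_pos":[0,0,0],"yaw":0},
    {"hand":-1,"delta_pos":[0,0,0],"yaw":0},
    {"hand":-1,"delta_pos":[0,0,0],"yaw":0},
    {"hand":-1,"delta_pos":[0,0,0],"yaw":0},
    {"hand":-1,"delta_pos":[0,0,0],"yaw":0},
    {"hand":-1,"delta_pos":[0,0,0],"yaw":0},
    {"hand":-1,"delta_pos":[0,0,0],"yaw":0},
    {"hand":-1,"delta_pos":[0,0,0],"yaw":0},
    {"hand":-1,"delta_pos":[0,0,0],"yaw":0},
    {"hand":-1,"delta_pos":[0,0,0],"yaw":0},
    {"hand":-1,"delta_pos":[0,0,0],"yaw":0},
    {"hand":-1,"delta_pos":[0,0,0],"yaw":0}
  ]
}}

```text
clock: 18.07
position: [533.7, 138.8, 310.3]
ee_rot: [0.996, -0.094, 0.0, -0.0]
contact_force: [-0.6, -0.2, -3.8]
gripper_width: 13.6
grasp_force: 58.5
```

Request:
{"method": "apply_moves", "body": {
  "rows": [
    {"hand":-1,"delta_pos":[0,0,0],"yaw":0},
    {"hand":-1,"delta_pos":[0,0,0],"yaw":0},
    {"hand":-1,"delta_pos":[0,0,0],"yaw":0},
    {"hand":-1,"delta_pos":[0,0,0],"yaw":0},
    {"hand":-1,"delta_pos":[0,0,0],"yaw":0},
    {"hand":-1,"delta_pos":[0,0,0],"yaw":0},
    {"hand":-1,"delta_pos":[0,0,0],"yaw":0},
    {"hand":-1,"delta_pos":[0,0,0],"yaw":0},
    {"hand":-1,"delta_pos":[0,0,0],"yaw":0},
    {"hand":-1,"delta_pos":[0,0,0],"yaw":0},
    {"hand":-1,"delta_pos":[0,0,0],"yaw":0},
    {"hand":-1,"delta_pos":[0,0,0],"yaw":0}
  ]
}}

```text
clock: 19.07
position: [533.7, 138.8, 310.3]
ee_rot: [0.996, -0.094, -0.0, 0.0]
contact_force: [0.0, 0.0, -4.1]
gripper_width: 13.1
grasp_force: 58.5
```

```bash
python3 - <<'E'
from h import *
s=plan([534.3,139.4,315],np.pi/2-.19); print(s["grasp_force"],np.round(s["wrist_torque"],2))
w=imaging.get_image("wrist"); t=imaging.get_image("top")
a=cv2.resize(w["pixels"],(480,360)); b=cv2.resize(t["pixels"][170:310,170:340],(320,264))
o=np.zeros((360,800,3),np.uint8); o[:,:480]=a; o[:264,480:]=b
save({"pixels":o},"f")
E
```

```text
clock 19.0667 pos [533.7 138.8 310.3] F [ 0.   0.  -4.1] w 13.1 q [ 0.55  0.22 -0.08  0.   -1.26  0.83]
delta [[0.5, -0.7, -4.7], np.float64(0.0022)] tilt z [-0. -0. -1.]
58.46168875694275 [ 0.01 -0.04  0.03]
```

View pics/f.png

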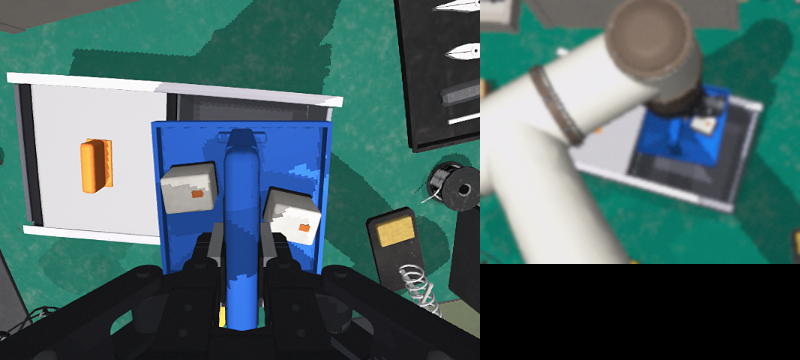

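The carrier is held level at about z = 222 mm with both relays standing, and the guard is still open (pull at (165,92)). It has held steady for 4 s, so I'm handing in.

```bash
python3 -c "
from h import *
print(workorder.job_done())"
```

```text
the job is handed in; nothing more can be done
None
```

The guard is slid to its stop and left open. The carrier is held level by its bail, both relays still standing on it, about 108 mm above the top of the unit. It stayed steady for 4 s before I handed the job in; no verdict came back.

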